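Unlatch the filter housing and hold its flap at the balance point

ROBOT

A 6-joint arm with a two-finger parallel gripper is mounted at the origin on the work surface. World frame = base frame: x ahead of the robot, y to its left, z up, the work surface at z = 0. Lengths are in m, angles in rad, forces in N, time in s.
With the tool pointing down it reaches from about 0.4 to 0.825 m from the base axis. Payload 7 kg.
Tool frame: the origin (TCP) lies at the very end of the fingers, on their centre line; the grasp point (between the pads) lies 19 mm behind it; z points along the fingers, y is the direction in which the jaws open and shut (so a half turn about z gives the same grasp; the last joint's range is limited). The gripper opens to 88 mm and grips with 3 to 60 N. Pads are 19 mm wide; open, the fingers measure 130 mm over their backs; the gripper's body (78 mm by 193 mm) begins 47 mm behind the grasp point.
Start: joints at [-0.881, 0.359, 0.012, 0, -1.224, -0.288], TCP at [0.264, -0.621, 0.227] pointing down, gripper open.
Joint ranges: [-3.07, 3.07], [-1.43, 2.12], [-1.02, 1.25], [-3.03, 1.67], [-3.05, -0], [-3.03, 3.03]. Speed limits (rad/s): [2.39, 2.39, 3.01, 3.14, 3.14, 3.14].

INTERFACE

Orientations are given as [roll, pitch, yaw] about the fixed x, y, z axes, in that order (R = Rz(yaw) Ry(pitch) Rx(roll)).
In Python, from station import arm, eyes, job, outline_of gives the robot as it stands.
- The arm moves only by the tool apply_moves, never from a script. Its argument "moves" is a list of rows, each a list of 5 numbers: the opening, from -1 (shut) to 1 (fully open), then the shift along the tool's x, y, z in m, then the turn about the tool's z in rad. A call has 1 to 12 rows; each row shifts and turns the commanded pose from where the row before left it, along the tool's axes as they then stand; what a row does not reach is not made up. A row lasts 1/12 s, in which the tool goes at most 41.7 mm and 7.16 degrees, less where a joint would pass 70% of its speed; a pose out of reach is approached as far as the arm can. A call with a gripper value outside its range is refused whole. The fingers move at their own pace and stop on an object; "newtons" is the grip in N (left out, the last holds). Time passes only in rows, so rows that do not move let the fingers close. It gives the time, the measured TCP pose, the force and the opening at its end, in the units of the state.
- arm.get_state(): the state, without advancing time (a new reading comes with each control period).
- eyes.grab_frame(name): name is "scene" or "top"; returns a dict with "color" (384x512x3 uint8, red, green, blue), "z_map" (384x512 float32, m along the optical axis (not along the pixel's ray), 0 where there is no reading), "camera_matrix" (3x3 intrinsics, pixels), "extrinsics" (4x4, takes a point from camera to world coordinates). Camera axes: x right, y up, looking along -z (the intrinsics and any distortion apply to the point x, -y, -z); pixel columns grow to the right and rows downward; lengths in m; the calibration is good to about 2 mm. A picture is of the moment at which its call begins.
- job.job_done(): hands the job in, once; it reports no verdict.
Trained networks look in a picture, given as the dict that the camera call returned (one of the last four; its "shot" number tells which), for a name from the list of things; names that differ only in an ending like _2 or _b are one class to them, and where a whole thing is asked for, a point or a joint stands for the part that bears it (a point fixed in the world has none). Each returns a list of dicts, best first, with "score" (0 to 1); they miss things now and then, are a little off and sometimes report something else, mostly with a low value. They report only what shows in the picture. A call takes as long as a camera call.
- outline_of(label, picture): "region" (384x512 bool, what is visible of it) and "extent" ([left, top, right, bottom] in pixels, round what is visible of it).
The state is a dict: "t": time; "q": joint angles; "qd": joint speeds; "joint_efforts": joint torques, N m; "eef_pos": TCP position; "ee_rot": TCP orientation; "force": force on the tool from outside, world axes, zero at the start; "moment": the same for the moment, N m; "width": finger opening in m.
Only numpy, scipy, OpenCV 4.12 (cv2) and the standard library are available. Lean on these libraries where they do the work, as an engineer would, in place of code of your own. Each camera call takes 0.05 s, during which the arm holds its last target.

TASK

The flap of the microscope's filter housing must stand open for a look at the filter wheel, but it has no stay. Turn the latch knob clockwise until it clicks over into its open position, then take the flap by its bar, swing it gently up to its balance point, standing straight up, and do not let it drop or go over to the far side. Finish while holding it there: still gripping the bar, the flap still and upright, the knob left open, and the small things round the housing left where they stand.

Things in the scene. Friction and masses are not known exactly. Their poses are not given: they have to be found in the camera images.
- housing: white box, 180 mm (x, from -60 to +120) by 195 mm (y, from -75 to +120) by 110 mm high, fixed to the table; origin on the table under the middle of the flap's opening. Its -x face is the front, towards the robot; +z up. All housing axes below are these.
- flap_hinge (a point): middle of the flap's hinge line, fixed on the housing at (55, 0, 114) mm; axes as the housing's. The hinge line runs along the housing's y. The flap turns about it.
- flap_bar (a point): middle of the flap's grip bar: a round steel bar 12 mm thick, 90 mm long, parallel to the hinge and 165 mm from it, held by two 10 mm legs 80 mm apart (clear inside) so that there is a clear gap of about 44 mm between bar and flap plate. Closed, it juts out level 50 mm in front of the housing's front face, 114 mm above the table; with the flap upright it is straight above the hinge, 279 mm above the table. It moves with the flap; its x axis points from bar to hinge.
- flap (a joint): angle of the flap, rad: 0 shut (lying flat on the housing), growing as its bar comes up and over away from the robot, 1.571 standing straight up, which is its balance point: below it it falls shut, beyond it falls to the far side (stop at 2.7). Bare aluminium plate 112 by 110 by 6 mm, with bar 0.2 to 0.45 kg, almost frictionless hinge. While the knob is at 0 the knob's tongue lies over the flap's edge and keeps it shut.
- knob_grip (a point): black latch knob on top of the housing, left of the flap, at (-15, 85) mm from the housing's origin: an upright bar grip 44 mm long, 12 mm thick, its top 156 mm above the table and 30 mm high. This point is on its turning axis, 147 mm above the table. z up, y along the grip's length, x across its thickness; at joint value 0 its axes are the housing's. A steel tongue points from under the grip along its -y, over the flap when latched.
- knob (a joint): angle of the latch knob, rad: 0 latched, growing clockwise seen from above, stop at 1.3. A sprung detent ball stands in the way between about 0.24 and 1.06: pushing past it takes about 0.2 to 0.25 N m; past the middle, 0.65, it springs on by itself and clicks over; past 1.05 the knob is open, clear of the flap, and stays where it is left. Light friction otherwise.
- objective_mid (a point): bystander: steel microscope objective standing on its nose, 34 mm across, 46 mm high; point half-way up
- cube_mid (a point): bystander: black filter cube, 38 x 38 x 40 mm; point half-way up
- dropper_mid (a point): bystander: amber dropper bottle, 34 mm across, 70 mm high; point half-way up
- dish_mid (a point): bystander: closed clear dish, 56 mm across, 14 mm high; point half-way up

How it is judged:
On the way, in this order (a step that is already met when the one before it is completed fails the run):
1. the knob has clicked over into its open position, the flap still shut (value of joint knob above 1 rad and value of joint flap below 0.08 rad), for 0.2 s.
2. the flap is being raised by its bar (value of joint flap above 0.5 rad and contact force between the fingers and flap above 0.5 N), for 0.1 s.
At the end, for the whole second after the job is handed in: the flap stands within 0.09 rad (5 degrees) of straight up (joint 1.571), moving slower than 0.15 rad/s, the fingers hold its bar (touching the flap with over 0.5 N, the grasp point within 40 mm of the middle of the bar), and the knob is open (joint over 0.95) (value of joint flap between 1.481 and 1.661 rad and velocity of joint flap between -0.15 and 0.15 rad/s and contact force between the fingers and flap above 0.5 N and value of joint knob above 0.95 rad and distance between flap_bar and the grasp point below 0.04 m); the arm keeps its last pose, push and grip.
It fails at once if the flap goes over to the far side (more than 0.35 rad past upright) (value of joint flap above 1.92 rad).
It fails at once if the flap drops or is flung (over 4 rad/s) (velocity of joint flap above 4 rad/s or velocity of joint flap below -4 rad/s).
It fails at once if one of the small things round the housing is shifted by more than 30 mm or knocked over (distance of any of objective_mid, cube_mid, dropper_mid, dish_mid from where it was at the start of the episode above 0.03 m or angle between any of objective_mid, cube_mid, dropper_mid, dish_mid's own z axis and vertical above 0.6 rad).
It also fails if it takes over 54 s, if anything falls off the work surface, if the arm or the gripper's body presses on something with over 40 N, if the wrist force passes 120 N, or if a joint passes its speed limit or range.

## Working session

There is one attempt and no reset: what is moved stays moved. The work goes in short steps, Python scripts to look and compute and a tool call to move; the robot and the scene stay as the last step left them, time stands still between calls to the robot, and variables do not carry over. Pictures are saved under pics/ and viewed, and the job is handed in when it is done.

Besides the shell and the picture viewer there is one more tool, called after ">>>" in YAML: its name, and indented under it one key for each argument. apply_moves: Moves the arm, as the interface text tells. Its arguments: {"type":"object","properties":{"moves":{"type":"array","items":{"type":"array","items":{"type":"number"}}},"newtons":{"type":"number"}},"required":["moves"]}

```bash
ls; mkdir -p pics
python3 - <<'E'
from station import arm, eyes, job, outline_of
import cv2,numpy as np
print(arm.get_state())
for n in ("scene","top"):
    f=eyes.grab_frame(n)
    cv2.imwrite(f"pics/{n}0.png",cv2.cvtColor(f["color"],cv2.COLOR_RGB2BGR))
    np.savez(f"/tmp/{n}0.npz",**{k:f[k] for k in("color","z_map","camera_matrix","extrinsics")})
    print(f["camera_matrix"],f["extrinsics"],f.keys())
    for l in ["housing","flap","flap_bar","knob_grip","objective_mid","cube_mid","dropper_mid","dish_mid"]:
        try:
            r=outline_of(l,f)
            K=f["camera_matrix"];E=f["extrinsics"]
            for d in r[:2]:
                m=d["region"]&(f["z_map"]>0); v,u=np.nonzero(m); z=f["z_map"][m]
                P=np.c_[(u-K[0,2])/K[0,0]*z,-(v-K[1,2])/K[1,1]*z,-z]@E[:3,:3].T+E[:3,3]
                print(n,l,round(d["score"],2),d["extent"],len(z),np.median(P,0).round(4),P.min(0).round(3),P.max(0).round(3))
        except Exception as e: print(l,e)
E
```

```text
pics
{'t': 0.0, 'q': array([-8.80887980e-01,  3.59378973e-01,  1.10617428e-02, -3.36267808e-04,
       -1.22411248e+00, -2.88094671e-01]), 'qd': array([-2.30480208e-04, -8.15943905e-06,  1.17505626e-03, -2.81500626e-04,
        1.33277378e-04, -1.19094224e-04]), 'joint_efforts': array([-8.76370486e-04, -5.82722104e+01,  2.93055940e+01,  6.99725971e+00,
        6.77786578e-03, -1.56229330e-04]), 'eef_pos': array([ 0.26375834, -0.62079997,  0.22563157]), 'ee_rot': array([ 3.13993677e+00, -1.61043178e-04, -2.73989336e+00]), 'force': array([ 0.33859462,  0.3366358 , -0.42603527]), 'moment': array([-0.01006297, -0.00901194,  0.00941963]), 'width': 0.08779088006300526}
[[357.76312716   0.         255.89962242]
 [  0.         357.76312716 193.02693529]
 [  0.           0.           1.        ]] [[-0.1441326  -0.52151228  0.84098201  1.16816032]
 [ 0.9892592  -0.09683373  0.10949642  0.16402441]
 [ 0.02433169  0.84773119  0.52986772  0.51920459]
 [ 0.          0.          0.          1.        ]] dict_keys(['color', 'z_map', 'camera_matrix', 'extrinsics', 'shot'])
scene housing 0.92 [225.1, 
[... 2400 characters left out ...]
id 0.63 [284.8, 263.6, 299.9, 277.8] 176 [0.4204 0.0189 0.044 ] [0.408 0.004 0.031] [0.435 0.033 0.049]
top objective_mid 0.23 [167.0, 117.5, 283.0, 252.3] 9682 [0.6011 0.1581 0.1119] [ 0.453  0.041 -0.006] [0.768 0.312 0.159]
top cube_mid 0.74 [285.2, 200.9, 306.9, 225.7] 320 [0.5445 0.0142 0.0397] [ 0.522 -0.01   0.004] [0.569 0.038 0.045]
top dropper_mid 0.49 [119.4, 214.1, 142.8, 236.1] 270 [0.5123 0.3648 0.045 ] [ 0.498  0.354 -0.004] [0.534 0.408 0.073]
top dropper_mid 0.3 [185.0, 157.7, 263.6, 255.1] 3800 [0.563  0.1567 0.1167] [ 0.453  0.083 -0.005] [0.649 0.265 0.124]
top dish_mid 0.73 [141.1, 147.9, 165.6, 169.4] 467 [0.6652 0.3399 0.0132] [ 0.639  0.314 -0.003] [0.694 0.37  0.018]
```

Run:
```python
import cv2,numpy as np
for n,(a,b,c,d) in {"scene":(150,330,190,420),"top":(90,290,100,330)}.items():
    im=cv2.imread(f"pics/{n}0.png")[a:b,c:d]; s=3.2
    cv2.imwrite(f"pics/{n}0z.png",cv2.resize(im,None,fx=s,fy=s,interpolation=cv2.INTER_CUBIC)[:600,:800])
def pts(n):
    f=np.load(f"/tmp/{n}0.npz");K=f["camera_matrix"];E=f["extrinsics"];z=f["z_map"].astype(float)
    v,u=np.mgrid[:384,:512]
    P=np.stack([(u-K[0,2])/K[0,0]*z,-(v-K[1,2])/K[1,1]*z,-z],-1)@E[:3,:3].T+E[:3,3]
    return P[z>0]
for n in("scene","top"):
    P=pts(n)
    top=P[(P[:,2]>.105)&(P[:,2]<.1145)&(P[:,0]>.45)&(P[:,1]<.33)]
    r=cv2.minAreaRect((top[:,:2]*1000).astype(np.float32)); print(n,"top",r,cv2.boxPoints(r).tolist())
    k=P[(P[:,2]>.145)&(P[:,2]<.17)&(P[:,0]>.5)&(P[:,0]<.7)&(P[:,1]>.15)&(P[:,1]<.3)]
    r=cv2.minAreaRect((k[:,:2]*1000).astype(np.float32)); print(n,"knob",len(k),r,k.mean(0),k[:,2].max())
    b=P[(P[:,2]>.108)&(P[:,2]<.13)&(P[:,0]>.44)&(P[:,0]<.49)&(P[:,1]<.33)]
    r=cv2.minAreaRect((b[:,:2]*1000).astype(np.float32)); print(n,"bar",len(b),r,b.mean(0),b[:,2].max())
    fl=P[(P[:,2]>.1155)&(P[:,2]<.119)&(P[:,0]>.5)&(P[:,0]<.7)&(P[:,1]<.33)]
    r=cv2.minAreaRect((fl[:,:2]*1000).astype(np.float32)); print(n,"flap",len(fl),r)
```

```text
scene top ((657.8798828125, 41.47119140625), (621.1080932617188, 405.2544250488281), 83.96285247802734) [[423.7144775390625, -246.04954528808594], [826.7213134765625, -288.6714782714844], [892.0452880859375, 328.991943359375], [489.0384521484375, 371.6138610839844]]
scene knob 193 ((593.849853515625, 237.7740478515625), (43.63223648071289, 12.83023738861084), 68.7751235961914) [0.59594787 0.23788813 0.15268539] 0.15765211780080107
scene bar 220 ((473.6838073730469, 186.5102081298828), (102.53443145751953, 31.798076629638672), 89.65447998046875) [0.47685716 0.18062699 0.11698143] 0.12220753058458811
scene flap 2008 ((572.5733642578125, 178.268310546875), (172.07411193847656, 165.58489990234375), 70.60537719726562)
top top ((756.3291015625, -59.040252685546875), (271.4927978515625, 790.1736450195312), 34.172122955322266) [[422.1060791015625, 191.59024047851562], [865.9315185546875, -462.1630554199219], [1090.5521240234375, -309.6707458496094], [646.7266845703125, 344.0825500488281]]
top knob 149 ((590.0694580078125, 238.0357666015625), (44.27173614501953, 12.186112403869629), 69.73767852783203) [0.58927444 0.23772842 0.15477759] 0.158676987174296
top bar 368 ((471.3245544433594, 185.00057983398438), (105.50192260742188, 36.543941497802734), 89.53485870361328) [0.47238008 0.17901567 0.11815386] 0.12272448473288988
top flap 2402 ((589.2833862304688, 171.09451293945312), (161.60255432128906, 211.0203399658203), 65.69422912597656)
```

View pics/scene0z.png

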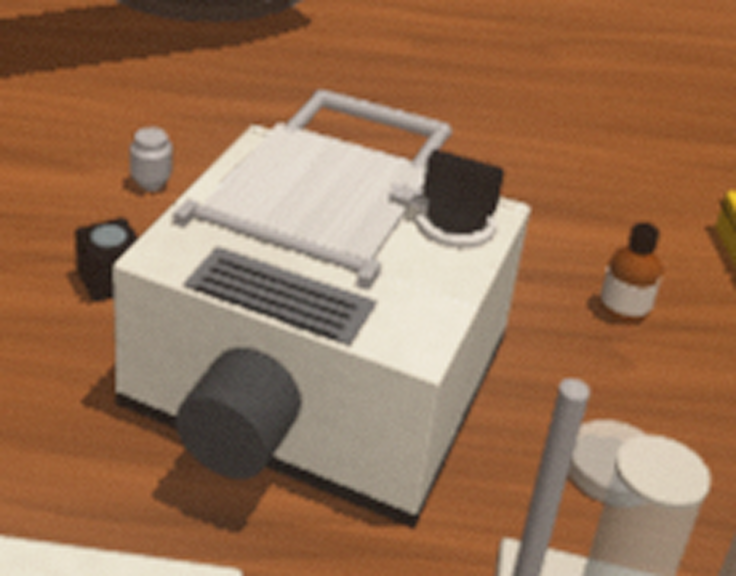

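View pics/top0z.png

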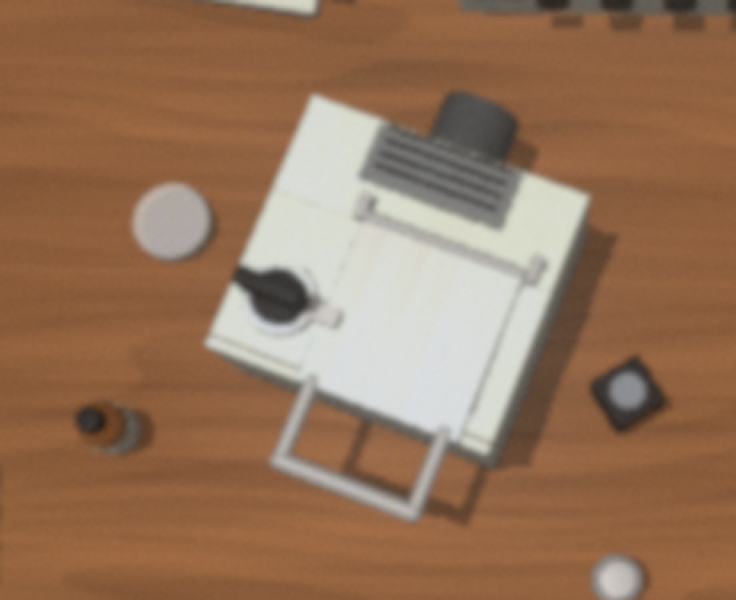

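The housing is yawed about -20°. In the top picture the grip bar is at the lower edge and the knob on the left. In the scene crop the bar is at about (380,115) and the knob at (465,190). Next I refine the pose from the depth readings.

```bash
cat > h.py <<'E'
import numpy as np,cv2
def cloud(f):
    K=f["camera_matrix"];E=f["extrinsics"];z=np.asarray(f["z_map"]).astype(float)
    v,u=np.mgrid[:384,:512]
    P=np.stack([(u-K[0,2])/K[0,0]*z,-(v-K[1,2])/K[1,1]*z,-z],-1)@E[:3,:3].T+E[:3,3]
    return P,z>0
E
python3 - <<'E'
from h import *
for n in("scene","top"):
    P,ok=cloud(np.load(f"/tmp/{n}0.npz"));P=P[ok]
    yaw=np.deg2rad(-20.4)
    o=np.array([.576,.153])
    for it in range(3):
        c,s=np.cos(yaw),np.sin(yaw);R=np.array([[c,-s],[s,c]])
        L=(P[:,:2]-o)@R*1000;Z=P[:,2]*1000
        near=(abs(L[:,0])<150)&(abs(L[:,1])<150)
        bar=near&(L[:,0]<-95)&(L[:,0]>-125)&(abs(L[:,1])<60)&(Z>105)
        b=P[bar][:,:2]
        d=cv2.fitLine((b*1000).astype(np.float32),cv2.DIST_HUBER,0,.01,.01).ravel()
        barang=np.degrees(np.arctan2(-d[0]*np.sign(d[1]),abs(d[1])))
        top=near&(Z>105)&(Z<114.5)&(L[:,0]>-75)
        k=near&(Z>145)&(Z<160)
    print(n,"bar yaw",barang,"mid L",L[bar].min(0),L[bar].max(0),np.median(L[bar],0),np.median(Z[bar]),bar.sum())
    r=cv2.minAreaRect((P[top][:,:2]*1000).astype(np.float32));print("top",r)
    print("topL pct",np.percentile(L[top],[.3,99.7],axis=0), "knob L",L[k].min(0),L[k].max(0),k.sum(),Z[k].max())
E
```

```text
scene bar yaw -18.974283 mid L [-111.63799315  -49.65018987] [-95.26160969  49.89118614] [-104.10642496    1.50253105] 117.53432900702421 231
top ((614.686767578125, 163.34768676757812), (195.83981323242188, 180.4022979736328), 70.4609603881836)
topL pct [[-54.41580721 -73.81111818]
 [122.42253218 121.42655665]] knob L [-19.4249736   63.81681225] [ -6.60219137 107.49564934] 193 157.65211780080108
top bar yaw -19.859676 mid L [-116.61708287  -51.67406329] [-95.19055508  48.95778656] [-109.383388     -1.32152875] 118.25958144548193 350
top ((605.294677734375, 166.90338134765625), (195.5277557373047, 195.0235595703125), 70.23049926757812)
topL pct [[-61.13026556 -74.41774172]
 [118.9877792  120.16419907]] knob L [-22.57030169  62.45882321] [-10.36219027 106.73611419] 149 158.67698717429602
```

>>> apply_moves:
  moves:
    - [1,0,0,0,-0.1174]
    - [1,0,0,0,-0.1174]
    - [1,0,0,0,-0.1174]
    - [1,0,0,0,-0.1174]
    - [1,0,0,0,-0.1174]
    - [1,0,0,0,-0.1174]
    - [1,0,0,0,-0.1174]
    - [1,0,0,0,0]
    - [1,-0.02,0,0,0]

```text
t: 1.65
eef_pos: [0.27, -0.604, 0.2259]
ee_rot: [3.141, -0.0, -1.923]
force: [0.6, -0.5, -1.0]
width: 0.0874
```

>>> apply_moves:
  moves:
    - [1,-0.039,-0.0007,0,0]
    - [1,-0.039,-0.0007,0,0]
    - [1,-0.039,-0.0007,0,0]
    - [1,-0.039,-0.0007,0,0]
    - [1,-0.039,-0.0007,0,0]
    - [1,-0.039,-0.0007,0,0]
    - [1,-0.039,-0.0007,0,0]
    - [1,-0.039,-0.0007,0,0]
    - [1,-0.039,-0.0007,0,0]
    - [1,-0.039,-0.0007,0,0]
    - [1,-0.039,-0.0007,0,0]
    - [1,-0.039,-0.0007,0,0]

```text
t: 2.65
eef_pos: [0.4382, -0.1634, 0.2271]
ee_rot: [-3.14, 0.0, -1.923]
force: [1.7, -1.0, 0.7]
width: 0.0874
```

>>> apply_moves:
  moves:
    - [1,-0.039,-0.0007,0,0]
    - [1,-0.039,-0.0007,0,0]
    - [1,-0.039,-0.0007,0,0]
    - [1,-0.039,-0.0007,0,0]
    - [1,-0.039,-0.0007,0,0]
    - [1,-0.039,-0.0007,0,0]
    - [1,-0.039,-0.0007,0,0]
    - [1,-0.039,-0.0007,0,0]
    - [1,-0.039,-0.0007,0,0]
    - [1,-0.039,-0.0007,0,0]
    - [1,-0.039,-0.0007,0,0]
    - [1,0,0,0,0]

```text
t: 3.65
eef_pos: [0.5929, 0.2411, 0.2253]
ee_rot: [-3.141, 0.0, -1.919]
force: [0.3, -1.6, 0.2]
width: 0.0874
```

>>> apply_moves:
  moves:
    - [1,0,0,0,0]
    - [1,0,0,0,0]
    - [1,0,0,0,0]

```text
t: 3.9
eef_pos: [0.5908, 0.2348, 0.2267]
ee_rot: [3.142, -0.0, -1.92]
force: [-0.7, 0.0, -0.5]
width: 0.0871
```

>>> apply_moves:
  moves:
    - [1,-0.003,0,0.02,0]
    - [1,0,0,0.02,0]
    - [1,0,0,0.02,0]
    - [1,0,0,0.018,0]
    - [1,0,0,0.01,0]
    - [1,0,0,0.007,0]
    - [1,0,0,0,0]
    - [1,0,0,0,0]

```text
t: 4.57
eef_pos: [0.5925, 0.2382, 0.1323]
ee_rot: [-3.141, 0.0, -1.919]
force: [-0.1, -0.1, 0.7]
width: 0.0876
```

Run:
```python
from station import arm, eyes
import cv2
print(arm.get_state()["eef_pos"],arm.get_state()["force"])
for n,(a,b,c,d) in {"scene":(120,300,190,420),"top":(90,290,100,330)}.items():
    f=eyes.grab_frame(n);im=cv2.cvtColor(f["color"],cv2.COLOR_RGB2BGR)[a:b,c:d]
    cv2.imwrite(f"pics/{n}1.png",cv2.resize(im,None,fx=2.9,fy=2.9,interpolation=cv2.INTER_CUBIC))
```

```text
[0.59251556 0.2381745  0.13233356] [-0.11521834 -0.14953987  0.67560631]
```

View pics/scene1.png

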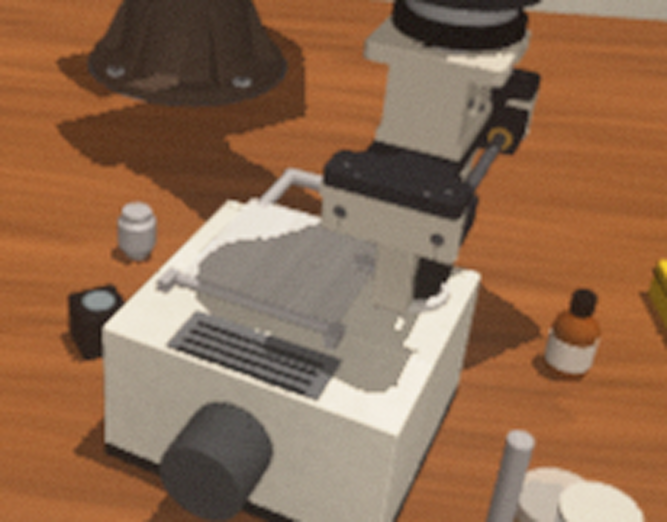

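View pics/top1.png

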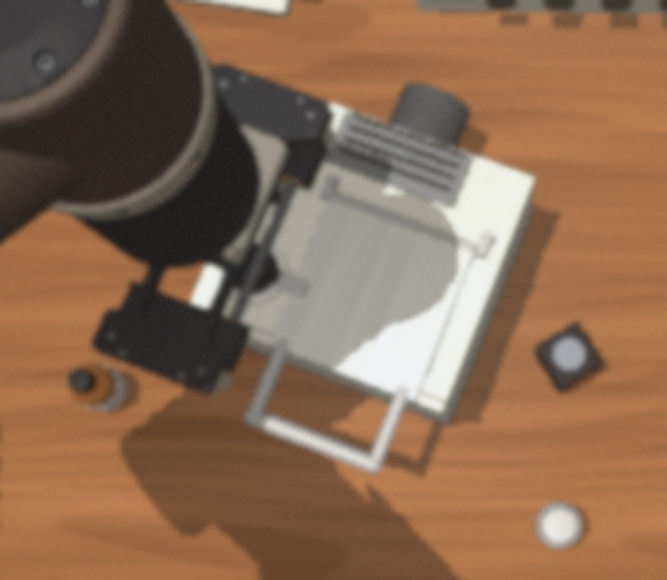

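The gripper straddles the black knob (about (265,270) in the top crop), clear of the bystanders. I close on it.

>>> apply_moves:
  moves:
    - [0,0,0,0,0]
    - [-0.4,0,0,0,0]
    - [-1,0,0,0,0]
    - [-1,0,0,0,0]
    - [-1,0,0,0,0]
    - [-1,0,0,0,0]
    - [-1,0,0,0,0]
    - [-1,0,0,0,0]
    - [-1,0,0,0,0]
    - [-1,0,0,0,0]
  newtons: 50

```text
t: 5.5
eef_pos: [0.5922, 0.2384, 0.1316]
ee_rot: [3.142, 0.0, -1.918]
force: [-0.4, 0.0, -0.3]
width: 0.0268
```

>>> apply_moves:
  moves:
    - [-1,0,0,0,0]
    - [-1,0,0,0,0]
    - [-1,0,0,0,0]
    - [-1,0,0,0,0]
    - [-1,0,0,0,0]
    - [-1,0,0,0,0]

```text
t: 6.0
eef_pos: [0.5914, 0.2386, 0.1315]
ee_rot: [3.141, -0.0, -1.918]
force: [-5.1, 2.0, 3.0]
width: 0.0116
```

>>> apply_moves:
  moves:
    - [-1,0,0,0,0.08]
    - [-1,0,0,0,0.08]
    - [-1,0,0,0,0.08]
    - [-1,0,0,0,0.08]
    - [-1,0,0,0,0.08]
    - [-1,0,0,0,0.08]
    - [-1,0,0,0,0]

```text
t: 6.58
eef_pos: [0.5916, 0.2386, 0.1315]
ee_rot: [3.141, -0.001, -2.401]
force: [-3.8, 2.6, 1.5]
width: 0.0118
```

```bash
python3 -c "
from station import arm
s=arm.get_state();print(s['moment'],s['force'],s['ee_rot'],s['width'],s['q'])"
```

```text
[0.71516685 1.55837079 0.01969583] [-3.79617036  2.62444891  1.48939409] [ 3.14101147e+00 -5.15076455e-04 -2.40145789e+00] 0.011786725135787136 [ 6.88363455e-01  3.71051700e-01 -1.97935387e-01 -6.57078232e-04
 -1.00235380e+00 -1.51867130e+00]
```

>>> apply_moves:
  moves:
    - [-1,0,0,0,0.08]
    - [-1,0,0,0,0.08]
    - [-1,0,0,0,0.08]
    - [-1,0,0,0,0.08]
    - [-1,0,0,0,0.08]
    - [-1,0,0,0,0.08]
    - [-1,0,0,0,0.08]
    - [-1,0,0,0,0.08]
    - [-1,0,0,0,0.08]
    - [-1,0,0,0,0.04]
    - [-1,0,0,0,0]
    - [-1,0,0,0,0]

```text
t: 7.58
eef_pos: [0.5917, 0.2383, 0.1316]
ee_rot: [-3.141, -0.001, 3.128]
force: [-5.2, 1.2, 3.7]
width: 0.0116
```

```bash
python3 -c "
from station import arm
s=arm.get_state();print(s['moment'],s['force'],s['ee_rot'],s['width'],s['q'])"
```

```text
[0.29530058 1.84987035 0.02274651] [-5.19542328  1.23596317  3.67346955] [-3.14132077e+00 -6.41565888e-04  3.12843141e+00] 0.011560481076645219 [ 6.88053872e-01  3.71079562e-01 -1.98002398e-01 -2.44636338e-04
 -1.00237998e+00 -2.27187960e+00]
```

>>> apply_moves:
  moves:
    - [-0.5,0,0,0,0]
    - [0,0,0,0,0]
    - [0,0,0,0,0]
    - [0,0,0,0,0]
    - [0,0,0,0,0]
    - [0,0,0,-0.02,0]
    - [0,0,0,-0.03,0]
    - [0,0,0,-0.03,0]
    - [0,0,0,-0.02,0]

```text
t: 8.33
eef_pos: [0.5931, 0.2386, 0.2346]
ee_rot: [3.141, 0.003, 3.126]
force: [0.7, -0.0, 0.4]
width: 0.0436
```

Run:
```python
from station import arm, eyes
import cv2
from h import *
s=arm.get_state();print(s["eef_pos"],s["force"],s["width"])
for n,(a,b,c,d) in {"scene":(120,300,190,420),"top":(90,290,100,330)}.items():
    f=eyes.grab_frame(n);im=cv2.cvtColor(f["color"],cv2.COLOR_RGB2BGR)[a:b,c:d]
    cv2.imwrite(f"pics/{n}2.png",cv2.resize(im,None,fx=2.9,fy=2.9,interpolation=cv2.INTER_CUBIC))
    P,ok=cloud(f);P=P[ok]
    k=P[(P[:,2]>.148)&(P[:,2]<.161)&(np.hypot(P[:,0]-.592,P[:,1]-.238)<.026)]
    if len(k)>5: print(n,len(k),cv2.minAreaRect((k[:,:2]*1000).astype(np.float32)))
```

```text
[0.59305595 0.23861234 0.23462505] [ 0.74354212 -0.03504324  0.43817534] 0.04363270751142361
scene 112 ((593.0525512695312, 237.89215087890625), (12.154717445373535, 44.53675842285156), 89.22211456298828)
top 66 ((577.6698608398438, 238.1145782470703), (11.876274108886719, 18.96800994873047), 86.37193298339844)
```

View pics/scene2.png

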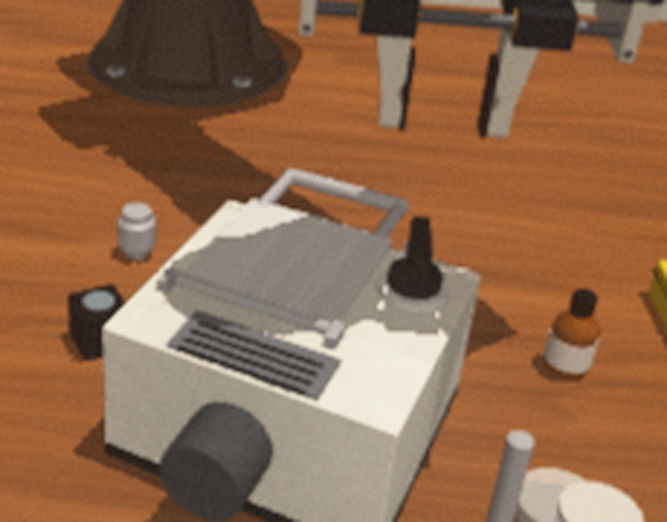

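View pics/top2.png

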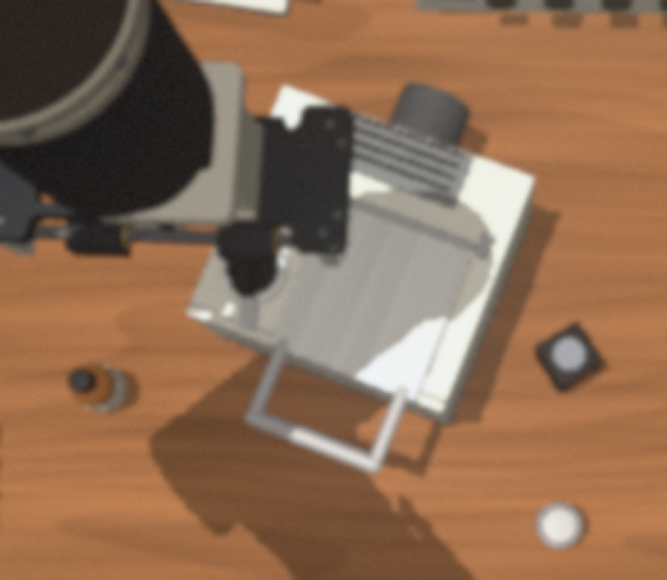

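Scene crop: the knob stands at about (418,255), its grip lying along world x. That is about 1.24 rad of turn, so it is open. The flap is still shut. I turn back and go over the bar.

>>> apply_moves:
  moves:
    - [-0.15,0,0,0,-0.1126]
    - [-0.15,0,0,0,-0.1126]
    - [-0.15,0,0,0,-0.1126]
    - [-0.15,0,0,0,-0.1126]
    - [-0.15,0,0,0,-0.1126]
    - [-0.15,0,0,0,-0.1126]
    - [-0.15,0,0,0,-0.1126]
    - [-0.15,0,0,0,-0.1126]
    - [-0.15,0,0,0,-0.1126]
    - [-0.15,0,0,0,-0.1126]
    - [-0.15,0,0,0,-0.1126]
    - [-0.15,0,0,0,0]

```text
t: 9.43
eef_pos: [0.592, 0.2383, 0.2308]
ee_rot: [3.141, -0.001, -1.914]
force: [-0.3, 0.5, 0.0]
width: 0.0371
```

>>> apply_moves:
  moves:
    - [-0.15,0.0216,0.0239,0,0]
    - [-0.15,0.0216,0.0239,0,0]
    - [-0.15,0.0216,0.0239,0,0]
    - [-0.15,0.0216,0.0239,0,0]
    - [-0.15,0,0,0,0]
    - [-0.15,0,0,0,0]
    - [-0.15,0,0,0,0]

```text
t: 10.02
eef_pos: [0.473, 0.1901, 0.2319]
ee_rot: [-3.141, 0.001, -1.921]
force: [0.1, 0.1, 0.2]
width: 0.0371
```

Run:
```python
from station import arm, eyes
import cv2
from h import *
s=arm.get_state();print(s["eef_pos"],s["ee_rot"],s["force"],s["width"])
yaw=np.deg2rad(-19.9);c,sn=np.cos(yaw),np.sin(yaw);R=np.array([[c,-sn],[sn,c]])
for n,(a,b,c,d) in {"scene":(120,300,190,420),"top":(90,290,100,330)}.items():
    f=eyes.grab_frame(n);im=cv2.cvtColor(f["color"],cv2.COLOR_RGB2BGR)[a:b,c:d]
    cv2.imwrite(f"pics/{n}3.png",cv2.resize(im,None,fx=2.9,fy=2.9,interpolation=cv2.INTER_CUBIC))
    P,ok=cloud(f);P=P[ok]
    L=(P[:,:2]-[.5768,.153])@R*1000;Z=P[:,2]*1000
    m=(abs(L[:,0]+110)<14)&(abs(L[:,1])<36)&(Z>105)&(Z<127)
    if m.sum(): print(n,m.sum(),L[m].min(0),L[m].max(0),np.median(L[m],0),np.percentile(Z[m],90))
```

```text
[0.47304413 0.19006783 0.23189847] [-3.14095164e+00  9.13080225e-04 -1.92139678e+00] [0.08537363 0.11945001 0.23993426] 0.037148618586136
scene 168 [-112.05503398  -35.56992178] [-100.90172342   35.34858221] [-104.87031852    0.60478206] 120.18975827546667
top 110 [-116.64060018  -35.56018743] [-104.98057362    1.26450907] [-110.90429659  -17.24729941] 120.71703993422868
```

View pics/scene3.png

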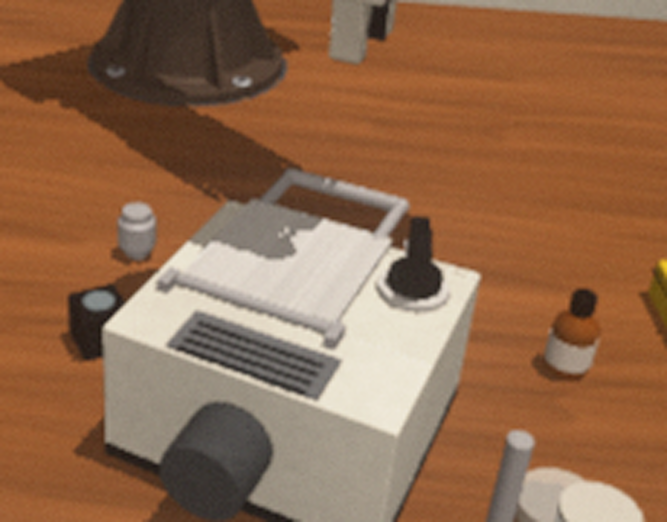

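View pics/top3.png

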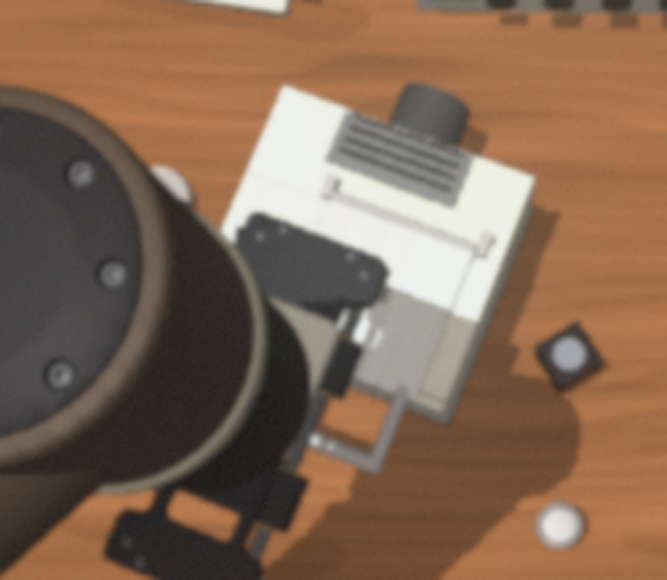

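Gripper is centred over the bar, between the legs; knob still open (scene (418,255)). Descending.

>>> apply_moves:
  moves:
    - [-0.15,0,0,0.025,0]
    - [-0.15,0,0,0.025,0]
    - [-0.15,0,0,0.02,0]
    - [-0.15,0,0,0.02,0]
    - [-0.15,0,0,0.015,0]
    - [-0.15,0,0,0.015,0]
    - [-0.15,0,0,0.01,0]
    - [-0.15,0,0,0.007,0]
    - [-0.15,0,0,0,0]
    - [-0.15,0,0,0,0]
  newtons: 20

```text
t: 10.95
eef_pos: [0.4731, 0.1899, 0.0945]
ee_rot: [3.142, -0.001, -1.92]
force: [-0.6, -0.2, 0.8]
width: 0.0373
```

>>> apply_moves:
  moves:
    - [-0.5,0,0,0,0]
    - [-0.7,0,0,0,0]
    - [-1,0,0,0,0]
    - [-1,0,0,0,0]
    - [-1,0,0,0,0]
    - [-1,0,0,0,0]
    - [-1,0,0,0,0]
    - [-1,0,0,0,0]

```text
t: 11.62
eef_pos: [0.473, 0.19, 0.095]
ee_rot: [-3.141, 0.001, -1.919]
force: [-0.9, 0.2, 4.3]
width: 0.0111
```

Run:
```python
from station import arm, eyes
import cv2
s=arm.get_state();print(s["eef_pos"],s["ee_rot"],s["force"],s["width"])
f=eyes.grab_frame("scene");im=cv2.cvtColor(f["color"],cv2.COLOR_RGB2BGR)[120:300,190:420]
cv2.imwrite(f"pics/scene4.png",cv2.resize(im,None,fx=2.9,fy=2.9,interpolation=cv2.INTER_CUBIC))
```

```text
[0.47300277 0.19003652 0.09495629] [-3.14114558e+00  5.35461622e-04 -1.91918968e+00] [-0.94731339  0.20724973  4.28008745] 0.011071355904471322
```

View pics/scene4.png

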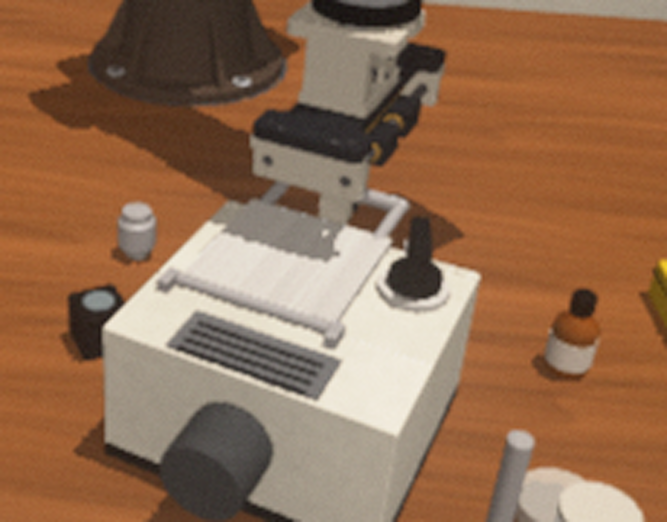

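The gripper holds the bar (width 11 mm) and the knob is still open. I raise along a 165 mm arc in 2.5° steps.

>>> apply_moves:
  moves:
    - [-1,0,-0.0002,-0.0072,0]
    - [-1,0,-0.0005,-0.0072,0]
    - [-1,0,-0.0008,-0.0072,0]
    - [-1,0,-0.0011,-0.0071,0]
    - [-1,0,-0.0014,-0.0071,0]
    - [-1,0,-0.0017,-0.007,0]
    - [-1,0,-0.002,-0.0069,0]
    - [-1,0,-0.0023,-0.0068,0]
    - [-1,0,-0.0026,-0.0067,0]
    - [-1,0,0,0,0]

```text
t: 12.5
eef_pos: [0.4844, 0.1857, 0.1592]
ee_rot: [3.141, 0.001, -1.92]
force: [-6.0, 5.1, 1.7]
width: 0.0112
```

Run:
```python
from station import arm, eyes
import cv2
s=arm.get_state();print(s["eef_pos"],s["ee_rot"],s["force"],s["width"])
f=eyes.grab_frame("scene");im=cv2.cvtColor(f["color"],cv2.COLOR_RGB2BGR)[120:300,190:420]
cv2.imwrite(f"pics/scene5.png",cv2.resize(im,None,fx=2.9,fy=2.9,interpolation=cv2.INTER_CUBIC))
```

```text
[0.48439715 0.18573279 0.15915294] [ 3.14086908e+00  6.16490564e-04 -1.91962484e+00] [-6.00849782  5.06565371  1.7424263 ] 0.011156252834971098
```

View pics/scene5.png

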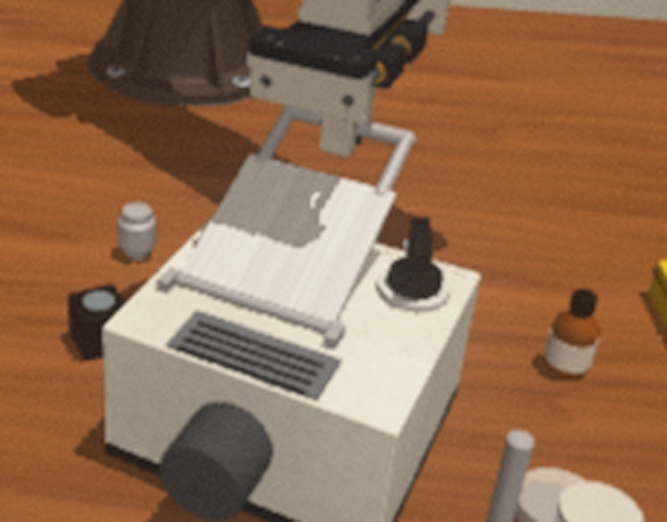

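The flap is rising with the bar held. Continuing.

>>> apply_moves:
  moves:
    - [-1,0,-0.0029,-0.0066,0]
    - [-1,0,-0.0032,-0.0065,0]
    - [-1,0,-0.0035,-0.0063,0]
    - [-1,0,-0.0037,-0.0062,0]
    - [-1,0,-0.004,-0.006,0]
    - [-1,0,-0.0043,-0.0058,0]
    - [-1,0,-0.0045,-0.0056,0]
    - [-1,0,-0.0048,-0.0054,0]
    - [-1,0,-0.005,-0.0052,0]
    - [-1,0,0,0,0]

```text
t: 13.38
eef_pos: [0.5171, 0.174, 0.214]
ee_rot: [3.14, 0.001, -1.919]
force: [-18.4, 8.3, 16.8]
width: 0.0114
```

Run:
```python
from station import arm, eyes
import cv2
s=arm.get_state();print(s["eef_pos"],s["ee_rot"],s["force"],s["moment"],s["width"])
f=eyes.grab_frame("scene");im=cv2.cvtColor(f["color"],cv2.COLOR_RGB2BGR)[90:300,190:420]
cv2.imwrite(f"pics/scene6.png",cv2.resize(im,None,fx=2.8,fy=2.8,interpolation=cv2.INTER_CUBIC))
```

```text
[0.51712203 0.17395954 0.21396799] [ 3.13955871e+00  1.08596122e-03 -1.91887869e+00] [-18.42598774   8.3138636   16.76673426] [3.24188911 6.71597471 0.04226365] 0.011363263567751407
```

View pics/scene6.png

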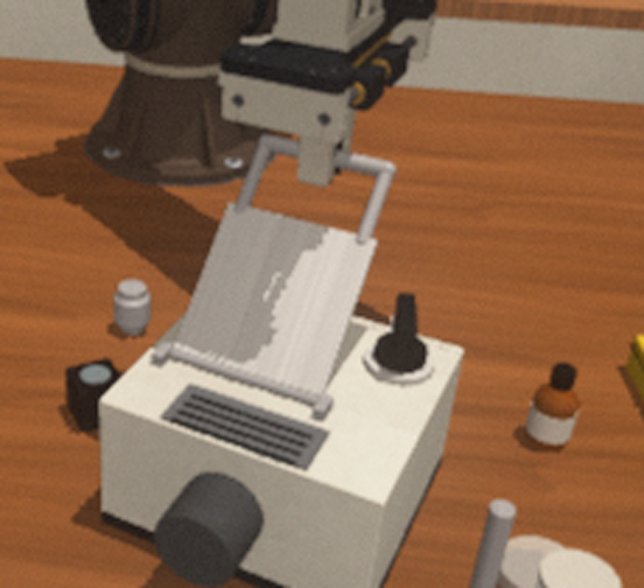

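>>> apply_moves:
  moves:
    - [-1,0,0.001,-0.001,0]
    - [-1,0,0,0,0]

```text
t: 13.6
eef_pos: [0.5166, 0.1742, 0.2136]
ee_rot: [3.141, 0.001, -1.919]
force: [-8.2, 5.8, 6.4]
width: 0.011
```

>>> apply_moves:
  moves:
    - [-1,0,-0.0046,-0.0056,0]
    - [-1,0,-0.0054,-0.0048,0]
    - [-1,0,-0.0056,-0.0045,0]
    - [-1,0,-0.0058,-0.0043,0]
    - [-1,0,-0.006,-0.004,0]
    - [-1,0,-0.0061,-0.0037,0]
    - [-1,0,-0.0063,-0.0035,0]
    - [-1,0,0,0,0]

```text
t: 14.27
eef_pos: [0.5557, 0.1598, 0.2445]
ee_rot: [-3.141, 0.001, -1.919]
force: [-3.6, 4.7, 8.1]
width: 0.0111
```

>>> apply_moves:
  moves:
    - [-1,0,-0.0064,-0.0034,0]
    - [-1,0,-0.0066,-0.0031,0]
    - [-1,0,-0.0067,-0.0027,0]
    - [-1,0,-0.0068,-0.0023,0]
    - [-1,0,-0.0069,-0.002,0]
    - [-1,0,-0.007,-0.0017,0]
    - [-1,0,-0.007,-0.0014,0]
    - [-1,0,0,0,0]
    - [-1,0,0,0,0]

```text
t: 15.02
eef_pos: [0.6003, 0.1436, 0.2595]
ee_rot: [-3.141, 0.0, -1.92]
force: [-1.2, 2.9, 5.0]
width: 0.0108
```

```bash
cat > look.py <<'E'
from station import arm, eyes
from h import *
import sys
s=arm.get_state();print(s["eef_pos"],s["ee_rot"],s["force"],s["width"])
yaw=np.deg2rad(-19.9);c,sn=np.cos(yaw),np.sin(yaw);R=np.array([[c,-sn],[sn,c]])
for n in ("scene","top"):
    f=eyes.grab_frame(n);im=cv2.cvtColor(f["color"],cv2.COLOR_RGB2BGR)[60:300,160:420]
    cv2.imwrite(f"pics/{n}{sys.argv[1]}.png",cv2.resize(im,None,fx=2.4,fy=2.4,interpolation=cv2.INTER_CUBIC))
    P,ok=cloud(f);P=P[ok]
    L=(P[:,:2]-[.5768,.153])@R*1000;Z=P[:,2]*1000
    m=(abs(L[:,0]-45)<40)&(abs(L[:,1])<50)&(Z>130)&(Z<215)
    if m.sum()>200:
        A=np.c_[Z[m]-114,np.ones(m.sum())]; x=L[m][:,0]
        w=np.ones(len(x),bool)
        for _ in range(5):
            k=np.linalg.lstsq(A[w],x[w],rcond=None)[0]; w=abs(A@k-x)<4
        print(n,m.sum(),w.sum(),"slope",k,"theta",np.pi/2+np.arctan(k[0]))
E
python3 look.py 7
```

```text
[0.60032613 0.14359438 0.2595344 ] [-3.14085275e+00  2.25250707e-04 -1.91996179e+00] [-1.22777307  2.90802416  4.99439948] 0.010788543347446302
scene 2288 2288 slope [-0.18226133 58.47961885] theta 1.3905138975516524
```

View pics/scene7.png

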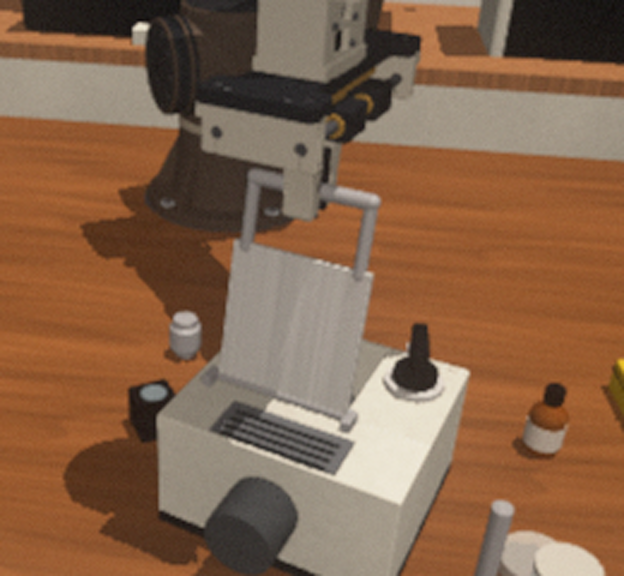

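The fit gives a flap angle of about 1.39 rad, which agrees with the commanded arc. About 29 mm remains.

>>> apply_moves:
  moves:
    - [-1,0,-0.005,-0.0008,0]
    - [-1,0,-0.005,-0.0007,0]
    - [-1,0,-0.005,-0.0005,0]
    - [-1,0,-0.005,-0.0003,0]
    - [-1,0,-0.004,-0.0002,0]
    - [-1,0,-0.003,-0.0001,0]
    - [-1,0,-0.002,0,0]
    - [-1,0,0,0,0]
    - [-1,0,0,0,0]
    - [-1,0,0,0,0]

```text
t: 15.95
eef_pos: [0.6264, 0.134, 0.2616]
ee_rot: [3.141, -0.0, -1.919]
force: [0.4, 4.4, -0.9]
width: 0.011
```

```bash
python3 look.py 8
```

```text
[0.62643346 0.13404369 0.26163867] [ 3.14117880e+00 -9.96581373e-06 -1.91942173e+00] [ 0.3976179   4.37373164 -0.85105068] 0.011046143208367012
scene 2092 2092 slope [-1.15133201e-02  5.84381552e+01] theta 1.5592835153695888
top 202 202 slope [-8.78617223e-03  5.09887301e+01] theta 1.5620103806416927
```

View pics/scene8.png

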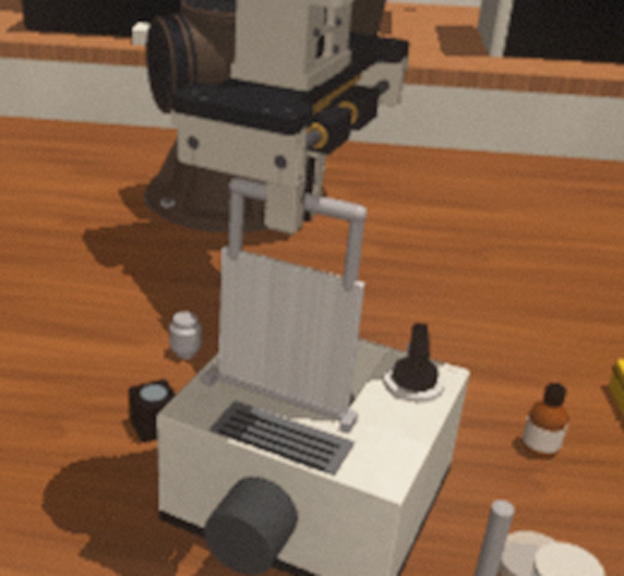

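Both cameras put the flap at about 1.56 rad. The bar is held, the knob is open and the bystanders are in place. Handing in.

```bash
python3 -c "
from station import job
print(job.job_done())"
```

```text
the job is handed in; nothing more can be done
None
```

The job is handed in at about 16 s of the 54 s allowed. The flap is upright, the gripper still holds its bar, and the knob is open. The hand-in gave no verdict.

**What I did:** I turned the knob clockwise about 1.24 rad with the flap still shut and let go. I then gripped the bar from above between its legs at 20 N and swung the flap up along its 165 mm arc.

**Last checks before hand-in:**
- **Flap angle:** fits to the depth images gave 1.559 rad (scene camera) and 1.562 rad (top camera), both inside the 1.481–1.661 window.
- **Grip:** the fingers were closed on the bar at an 11 mm opening. The grasp point was 281 mm above the table, against 279 mm expected. The outside force on the tool was about 4 N.
- **Knob:** measured open after I let go of it, and it looked unchanged in the last picture.
- **Bystanders:** the objective, filter cube and dropper bottle stood where they were. The dish was largely hidden in the later pictures, but nothing went near it.

**What disagreed:**
- **Camera offset:** the two cameras differed by about 3 mm in x, so I used the mean.
- **Force during the swing:** at about 45° the outward force built up to about 26 N. I eased the path outward by about 1.4 mm, then slightly more on the next move, and it dropped.
- **Not measured:** I did not measure the flap's speed directly. The arm had been still for three rows (0.25 s), and the two camera fits, taken one after the other, agreed.

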